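Make a roller stand safe, fit its retaining bar, reset the stop

ROBOT

A 7-joint arm with a two-finger parallel gripper is mounted at the origin on the work surface. World frame = base frame: x ahead of the robot, y to its left, z up, the work surface at z = 0. Lengths are in m, angles in rad, forces in N, time in s.
With the tool pointing down it reaches from about 0.35 to 0.9 m from the base axis. Payload 19.9 kg.
Tool frame: the origin (TCP) lies at the very end of the fingers, on their centre line; the grasp point (between the pads) lies arm.pinch_z behind it (arm.pinch_z is the distance from the TCP to the grasp point, in m); z points along the fingers, y is the line along which they close (so a half turn about z gives the same grasp; the last joint's range is limited). The gripper opens to 85 mm and grips with 20 to 120 N. Pads are 22 mm wide; open, the fingers measure 114 mm over their backs; the gripper's body (76 mm by 85 mm) begins 54 mm behind the grasp point. The pads swing forward as they close: fully open they stand 13 mm farther back than shut.
Start: joints at [1.204, 0.417, -0.01, 1.614, 0.005, 1.111, -0.053], TCP at [0.2, -0.592, 0.231] pointing down, gripper open.
Joint ranges: [-2.81, 2.81], [-0.39, 2.02], [-1.27, 1.25], [0.06, 2.57], [-1.19, 4.33], [0.19, 2], [-2.82, 2.82]. Speed limits (rad/s): [1.89, 1.89, 2.39, 2.39, 3.01, 3.01, 3.01].

INTERFACE

Orientations are given as a rotation vector (axis times angle).
In Python, from bench import arm gives the robot as it stands.
- The arm moves only by the tool drive_tool, never from a script. Its argument "targets" is one flat list of numbers, 7 for each row, row after row: the shift along the world's x, y, z in m, then the turn, a rotation vector about the world's x, y, z in rad, then the closure, from 0 (fully open) to 1 (shut). In form: [x, y, z, wx, wy, wz, grip, x, y, z, wx, wy, wz, grip, ...]. A call has exactly 10 rows; each row is the pose to reach, as a shift and turn from the pose commanded when the call began; what a row does not reach only later rows make up. A row lasts 1/12 s, in which the tool goes at most 41.7 mm and 7.16 degrees, less where a joint would pass 70% of its speed; a pose out of reach is approached as far as the arm can. A call with a gripper value outside its range is refused whole. The fingers move at their own pace and stop on an object; the grip force is fixed at half the most. Time passes only in rows, so rows that repeat a pose let the fingers close, or fill a call up. It gives the time, the measured TCP pose, the force, the opening and the grip force at its end, in the units of the state.
- arm.get_obs(): the state, without advancing time (a new reading comes with each control period).
- arm.camera(name): name is "scene" or "top" or "wrist"; returns a dict with "image" (384x512x3 uint8, red, green, blue), "depth" (384x512 float32, m along the optical axis (not along the pixel's ray), 0 where there is no reading), "vfov" (degrees; the focal length in pixels is half the picture's height over the tangent of half this angle, whatever the lens; pixels are square), "cx", "cy" (the principal point, pixels), "dist_coeffs" ([k1, k2, p1, p2, k3] as OpenCV has them; the pictures are not rectified), "R" (3x3) and "t" (3): a world point X has camera coordinates R X + t. Camera axes: x right, y down, z forward; pixel columns grow to the right and rows downward; lengths in m; the calibration is good to about 2 mm. A picture is of the moment at which its call begins.
- arm.job_done(): hands the job in; it is judged then, once.
The state is a dict: "t": time; "qpos": joint angles; "dq": joint speeds; "tau": joint torques, N m; "tcp_pos": TCP position; "eef_rot": TCP orientation; "contact_force": force on the tool from outside, world axes, zero at the start; "moment": the same for the moment, N m; "grip_width": finger opening in m; "grip_force": force on a finger pad.
Only numpy, scipy, OpenCV 4.12 (cv2) and the standard library are available. Lean on these libraries where they do the work, as an engineer would, in place of code of your own. Each camera call takes 0.05 s, during which the arm holds its last target. There are 200 camera calls.

TASK

On the sleeve roller stand, press the red stop button on the tilted yellow box fully in, then lay the retaining bar across the two forked blue supports, over the sleeve: flat down in both forks, centred, and let go of it without dropping it. Only then turn the stop button's knob clockwise as far as it goes, so that it comes back out, leaving the bar in place. Leave the sleeve on its rollers and everything else where it stands.

Things in the scene. Friction and masses are not known exactly. Their poses are not given: they have to be found in the camera images.
- bar: Loose retaining bar: aluminium, 200 mm long (y axis), 30 mm wide (x), 12 mm thick, red bands near both ends; 0.3 to 0.6 kg. In its middle a yellow grip block stands on top: 64 mm long (y), 16 mm wide (x), from 12 to 38 mm above the underside. Origin: centre of the underside, z up. Starts flat on the bench. Either end may go to either support.
- stand_seat (a point): Point midway between the two supports of the roller stand, 85 mm above the bench, level with their flat seats; z up. Supports are centred at y = -75 and +75 mm of this frame. Each seat lies between two blue cheeks rising 15 mm above it, 35 mm apart in x at the seat, 41 mm at the top; open in y. When laid, the bar's origin is on this point and its y axis along this y, 5 mm above the sleeve.
- stand: The fixed roller stand: grey base 210 mm (y) x 100 mm (x) x 15 mm, two black rollers along y, and two blue forked supports, each 60 mm in x and 24 mm in y, seats 85 mm above the bench. Origin: centre of the base's underside.
- sleeve: Loose steel sleeve with a black band, 50 mm in diameter, 96 mm long (its y axis), lying on two black rollers of the stand between the supports, parallel to the stand's y. Origin: its centre, about 30 mm below stand_seat. It stays there.
- stop_grip (a point): Centre of the top of the stop button's knob; moves and turns with it. z: the button's axis, pointing out, tilted 35 degrees from vertical, roughly towards the robot. The button is a red mushroom disc 48 mm in diameter, 14 mm thick; on it stands a red grip rib 44 mm long (x), 16 mm wide (y), reaching 16 mm up from the disc to this point, white line on top. Clockwise is negative about z.
- station: The fixed stop station: an 80 x 80 x 50 mm yellow box, tilted 35 degrees towards -x, on a grey post and a 110 x 110 mm foot. With the button out, its knob's top stands 42 mm above the box's face and about 140 mm above the bench. Origin: centre of the foot's underside.
- stop_collar: Fixed black collar, 34 mm in diameter, on the yellow box's face, round the stop button's stem; origin on the face, on the button's axis; z along that axis. The knob's top (stop_grip) stands 42 mm along z when the button is out and 36 mm when fully in. Pushing in takes about 6 N; it latches: it stays in when let go.
- stop_turn (a joint): Angle of the stop button's knob, rad: 0 at the start, 1.2 at its end stop, growing clockwise seen from above. It stays where it is left. A cam lifts the pushed-in button 5 mm per rad as the knob turns, so that it is out again at 1.2; do not press down while turning.
- spare_a: Bystander: steel sleeve standing on end, 46 mm diameter, 70 mm tall; origin centre of its underside.
- spare_b: Bystander: steel sleeve standing on end, 46 mm diameter, 70 mm tall; origin centre of its underside.
- tin: Bystander: round red tin, 68 mm diameter, 50 mm tall; origin centre of its underside.
- marker: Bystander: white and green marker lying down in front of the stop station, 120 x 16 x 14 mm, long axis x; origin centre of its underside.
Mind the look-alikes: they are no part of the job. What is shaped like the sleeve but purple is not meant.

How it is judged:
On the way, in this order (a step that is already met when the one before it is completed fails the run):
1. the stop button is pushed fully in (z of stop_grip in the frame of stop_collar below 0.0375 m), for 0.1 s.
2. with the stop button still in, the bar lies flat in both forks, centred, at rest and let go (x of bar in the frame of stand_seat between -0.006 and 0.006 m and y of bar in the frame of stand_seat between -0.015 and 0.015 m and z of bar in the frame of stand_seat between -0.002 and 0.002 m and angle between the y axis of bar and the y axis of stand_seat, either way round below 0.06 rad and angle between bar's own z axis and vertical below 0.03 rad and linear speed of bar below 0.02 m/s and angular speed of bar below 0.1 rad/s and contact force between the fingers and bar below 0.05 N and z of stop_grip in the frame of stop_collar below 0.038 m), for 0.3 s.
3. the knob is turned clockwise to its end and the button is out again (value of joint stop_turn above 0.95 rad and z of stop_grip in the frame of stop_collar above 0.0395 m), for 0.1 s.
At the end, for the whole second after the job is handed in: The bar lies flat in both forks (within 2 mm of seat height, 6 mm across, 15 mm lengthwise, 0.06 rad in line), at rest and released; the stop knob is turned more than 0.95 rad and the button is out to within 2.5 mm; the sleeve is still on the rollers (all of step 3 and x of bar in the frame of stand_seat between -0.006 and 0.006 m and y of bar in the frame of stand_seat between -0.015 and 0.015 m and z of bar in the frame of stand_seat between -0.002 and 0.002 m and angle between the y axis of bar and the y axis of stand_seat, either way round below 0.06 rad and angle between bar's own z axis and vertical below 0.03 rad and linear speed of bar below 0.02 m/s and angular speed of bar below 0.1 rad/s and contact force between the fingers and bar below 0.05 N and distance between sleeve and stand_seat below 0.045 m); the robot touches nothing.
It fails at once if the bar is dropped (falls freely more than about 15 mm) (contact force between the fingers and bar below 0.01 N and linear speed of bar above 0.55 m/s).
It fails at once if the sleeve is knocked off its place on the rollers (moved more than 20 mm) (distance of sleeve from where it was at the start of the episode above 0.02 m).
It fails at once if a bystander is moved more than 25 mm (distance of any of spare_a, spare_b, tin, marker from where it was at the start of the episode above 0.025 m).
It also fails if it takes over 61 s, if anything falls off the work surface, if the arm or the gripper's body presses on something with over 40 N, if the wrist force passes 120 N, or if a joint passes its speed limit or range.

## Working session

There is one attempt and no reset: what is moved stays moved. The work goes in short steps, Python scripts to look and compute and a tool call to move; the robot and the scene stay as the last step left them, time stands still between calls to the robot, and variables do not carry over. Pictures are saved under pics/ and viewed, at most 10 in all, crops included, and the job is handed in when it is done.

Besides the shell and the picture viewer there is one more tool, called after "Emit:" in YAML: its name, and indented under it one key for each argument. drive_tool: Moves the arm, as the interface text tells. Its arguments: {"type":"object","properties":{"targets":{"type":"array"}},"required":["targets"]}

```bash
mkdir -p pics
cat > h.py <<'E'
import numpy as np,cv2,pickle
from bench import arm
def cap(n):
    d=arm.camera(n); pickle.dump(d,open(f'{n}.pkl','wb')); return d
def ld(n): return pickle.load(open(f'{n}.pkl','rb'))
def f(d): return d['image'].shape[0]/2/np.tan(np.radians(d['vfov'])/2)
def K(d): return np.array([[f(d),0,d['cx']],[0,f(d),d['cy']],[0,0,1]])
def pts(d):
    h,w=d['depth'].shape; v,u=np.mgrid[:h,:w]
    n=cv2.undistortPoints(np.stack([u,v],-1).reshape(-1,1,2).astype(float),K(d),np.array(d['dist_coeffs'])).reshape(h,w,2)
    z=d['depth'][...,None]; P=np.concatenate([n*z,z],-1)
    P=(P-d['t'])@d['R']; P[d['depth']==0]=np.nan; return P
E
python3 - <<'E'
from h import *
for n in ['scene','top']:
    d=cap(n); cv2.imwrite(f'pics/{n}.png',cv2.resize(d['image'][...,::-1],(800,600),interpolation=cv2.INTER_CUBIC))
print(arm.get_obs(),arm.pinch_z)
for n in ['scene','top']:
    d=ld(n);print(n,-d['R'].T@d['t'],f(d),d['dist_coeffs'])
E
```

```text
{'t': 0.1, 'qpos': array([ 1.20349493,  0.41790703, -0.01030402,  1.61410923,  0.00471829,
        1.11069675, -0.05300567]), 'dq': array([ 0.00110041, -0.00131854, -0.00178723, -0.00086706, -0.00205307,
        0.00180805, -0.001487  ]), 'tau': array([ 1.26272826e-03, -8.65818858e+01,  6.80120923e-01, -4.35635984e+01,
        1.91766559e-02,  4.90786231e-03, -1.40503852e-05]), 'tcp_pos': array([ 0.19993069, -0.59183216,  0.23072935]), 'eef_rot': array([-3.09895068e+00, -5.09352663e-01,  4.35556880e-04]), 'contact_force': array([ 0.22265134, -0.05163341, -0.17475934]), 'moment': array([ 0.04161273,  0.02524478, -0.06950831]), 'grip_force': 0.0, 'grip_width': 0.08517878208344311} 0.0187
scene [1.33257608 0.02220006 0.71444874] 399.54962126419036 [-0.03535053  0.          0.          0.          0.        ]
top [ 0.45002789 -0.01087428  1.20360345] 465.10912146875165 [0.00382472 0.         0.         0.         0.        ]
```

View pics/scene.png

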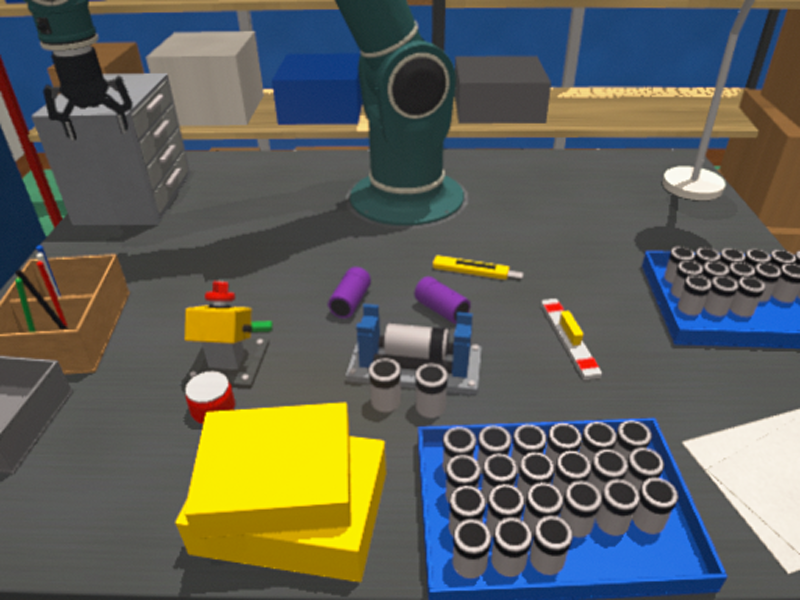

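View pics/top.png

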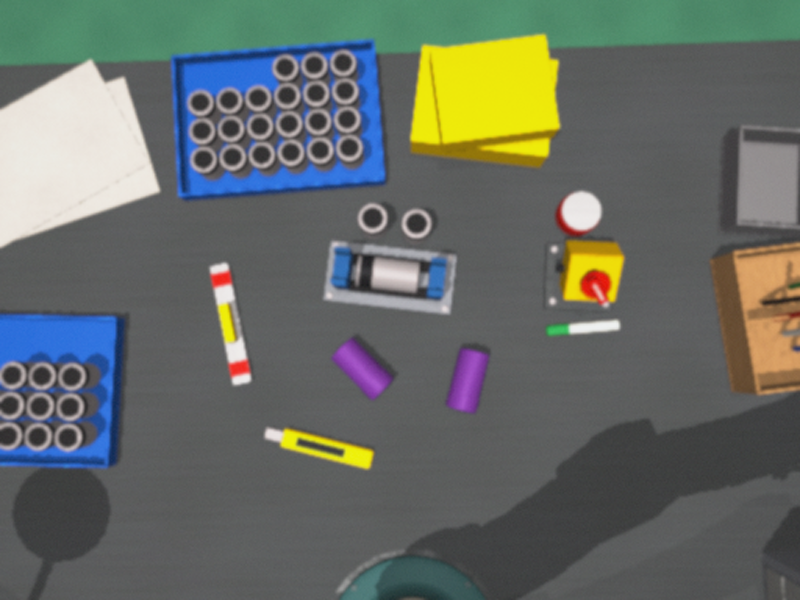

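The top view shows the bar (230,323), the stand (392,277) and the stop button (596,287). The marker (583,327) and tin (580,212) sit next to the station. The yellow cutter at (325,447) and the purple sleeves at (362,368) and (468,380) are look-alikes. The red/white-banded bar with the yellow block fits the description, and so does the steel sleeve with the black band on the rollers. I'll confirm both in a crop and measure.

Run:
```python
from h import *
T=ld('top');S=ld('scene');PT=pts(T);PS=pts(S)
s=512/800
def crop(d,x0,y0,x1,y1,k):
    return cv2.resize(d['image'][y0:y1,x0:x1,::-1],None,fx=k,fy=k,interpolation=cv2.INTER_CUBIC)
a=crop(T,330,145,420,220,4.4); b=crop(T,200,145,300,220,4); c=crop(S,110,170,180,240,4.2);e=crop(T,125,160,175,250,3.2)
can=np.zeros((600,800,3),np.uint8)
def put(i,x,y): h,w=i.shape[:2]; can[y:y+h,x:x+w]=i[:600-y,:800-x]
put(a,0,0);put(b,400,0);put(c,0,335);put(e,400,305)
cv2.imwrite('pics/crop1.png',can)
def rect(P,m):
    (c,(w,h),an)=cv2.minAreaRect(P[m][:,:2].astype(np.float32)*1000); bx=cv2.boxPoints((c,(w,h),an)); 
    e=max([(bx[1]-bx[0]),(bx[2]-bx[1])],key=np.linalg.norm)
    print('n',m.sum(),'c',np.round(c,1),'size',round(w,1),round(h,1),'long dir deg',np.degrees(np.arctan2(e[1],e[0])), 'z',np.nanpercentile(P[m][:,2],[5,50,95]).round(4))
def reg(d,x0,y0,x1,y1):
    m=np.zeros(d['depth'].shape,bool);m[int(y0*s):int(y1*s),int(x0*s):int(x1*s)]=1;return m
for n,d,P,rb,rs,rk in [('top',T,PT,(195,250,265,400),(315,230,470,325),(550,255,640,320)),('scene',S,PS,(530,285,610,385),(340,300,490,395),(190,270,245,305))]:
    print(n); hsv=cv2.cvtColor(d['image'],cv2.COLOR_RGB2HSV);H,Sa,V=[hsv[...,i].astype(int) for i in range(3)]
    z=P[...,2]
    rect(P,reg(d,*rb)&(z>.007)&(z<.02)); rect(P,reg(d,*rb)&(z>.03)&(z<.05))
    blue=(H>95)&(H<125)&(Sa>120)
    rect(P,reg(d,*rs)&blue&(z>.09)&(z<.11)); rect(P,reg(d,*rs)&(z>.01)&(z<.02))
    m=reg(d,*rs)&blue&(z>.08)
    rect(P,m)
    red=((H<8)|(H>170))&(Sa>130)&(z>.08)
    m=reg(d,*rk)&red
    q=P[m]; print('red',m.sum(),q.mean(0),q.min(0),q.max(0))
    yel=(H>18)&(H<32)&(Sa>130)&(z>.05)
    x0,y0,x1,y1=rk; m=reg(d,x0-20,y0-30,x1+20,y1+50)&yel; q=P[m]; print('yel',m.sum(),q.mean(0),q.min(0),q.max(0))
```

```text
top
n 734 c [522. 285.] size 225.7 106.2 long dir deg 1.6989657 z [0.0082 0.0126 0.0165]
n 174 c [517.  285.5] size 64.0 16.8 long dir deg 10.550084 z [0.0345 0.0387 0.0422]
n 149 c [585.4  20.9] size 170.7 57.8 long dir deg 81.946335 z [0.0915 0.1002 0.1041]
n 1350 c [599.5  19. ] size 209.8 127.9 long dir deg 81.77184 z [0.0119 0.0156 0.019 ]
n 457 c [585.   20.7] size 171.3 58.9 long dir deg 81.75502 z [0.0821 0.0868 0.1029]
red 217 [ 0.55229572 -0.285009    0.13591032] [ 0.52481061 -0.30524468  0.11496181] [ 0.5712601  -0.26791159  0.15225963]
yel 1067 [ 0.58208197 -0.28328597  0.10865168] [ 0.52978391 -0.33024322  0.05695801] [ 0.62571011 -0.24661299  0.13129327]
scene
n 500 c [517.2 285. ] size 201.6 33.3 long dir deg 11.194008 z [0.0089 0.013  0.0157]
n 130 c [518.9 285.6] size 63.5 17.1 long dir deg 12.220523 z [0.0316 0.0382 0.0408]
n 208 c [585.7  21. ] size 171.6 61.1 long dir deg 81.97047 z [0.0907 0.0984 0.1026]
n 646 c [545.3  11.9] size 226.7 234.4 long dir deg -84.22986 z [0.0123 0.016  0.0188]
n 418 c [586.5  20.8] size 172.1 63.0 long dir deg 81.82224 z [0.0822 0.0897 0.1023]
red 165 [ 0.56235292 -0.28295476  0.13458052] [ 0.5342467 -0.3072526  0.1186957] [ 0.57537235 -0.26385896  0.15126147]
yel 929 [ 0.60214582 -0.28248934  0.10514291] [ 0.53629478 -0.33301144  0.05088721] [ 0.62611279 -0.239749    0.12932912]
```

View pics/crop1.png

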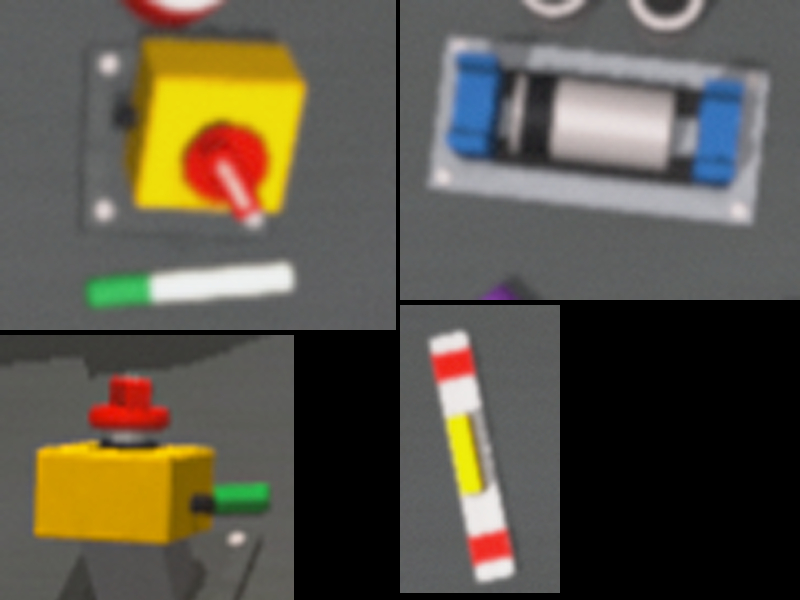

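The crops confirm the red/white bar with yellow block, the steel sleeve in the stand, and the button rib with its white line (top-left crop, (222,165) to (250,215)). Next I'll get the button's axis and rib direction.

Run:
```python
from h import *
s=.64
from scipy.spatial.transform import Rotation as R
T=ld('top');S=ld('scene')
def hs(d): h=cv2.cvtColor(d['image'],cv2.COLOR_RGB2HSV).astype(int);return h[...,0],h[...,1],h[...,2]
for n,d,bx in [('top',T,(340,145,410,205)),('scene',S,(112,170,165,215))]:
    P=pts(d);H,Sa,V=hs(d);m=np.zeros(H.shape,bool);m[bx[1]:bx[3],bx[0]:bx[2]]=1
    yel=m&(H>18)&(H<32)&(Sa>130)&(P[...,2]>.05); red=m&((H<8)|(H>170))&(Sa>120)&(P[...,2]>.08)
    red2=red
    if n=='top':
        q=P[yel]
        rng=np.random.default_rng(0);best=0
        for _ in range(500):
            a=q[rng.choice(len(q),3,False)];nn=np.cross(a[1]-a[0],a[2]-a[0]);l=np.linalg.norm(nn)
            if l<1e-6: continue
            nn/=l; nn*=np.sign(nn[2]); 
            if abs(nn[2])>.95 or nn[2]<.7: continue
            i=abs((q-a[0])@nn)<.003
            if i.sum()>best: best=i.sum();bi=i
        c=q[bi].mean(0);nrm=np.linalg.svd(q[bi]-c)[2][2];nrm*=np.sign(nrm[2])
        print('plane',best,len(q),c,nrm,'tilt',np.degrees(np.arccos(nrm[2])),'az',np.degrees(np.arctan2(nrm[1],nrm[0])))
        ax=np.array([nrm[0],nrm[1],0]);ax/=np.linalg.norm(ax)
        nr=ax*np.sin(np.radians(35));nr[2]=np.cos(np.radians(35))
        e1=np.cross([0,0,1],nr);e1/=np.linalg.norm(e1);e2=np.cross(nr,e1)
        B=np.c_[e1,e2,nr]
    qq=(P[yel]-c)@B; i=abs(qq[:,2])<.006
    print('face rect',cv2.minAreaRect((qq[i][:,:2]*1000).astype(np.float32)), 'z',np.median(qq[i][:,2]))
    r=(P[red|(m&(Sa<90)&(V>130)&(P[...,2]>.12))]-c)@B*1000
    print('heights',np.histogram(r[:,2],bins=range(0,60,4)))
    for lo,hi in [(14,30),(36,50)]:
        k=r[(r[:,2]>lo)&(r[:,2]<hi)]; print(lo,len(k),k.mean(0),cv2.minAreaRect(k[:,:2].astype(np.float32)))
np.savez('btn.npz',c=c,B=B); print('B',B.round(4).tolist())
```

```text
plane 612 1067 [ 0.57137876 -0.28536322  0.11142008] [-0.56876779  0.04235098  0.82140708] tilt 34.77410266014098 az 175.74156118821531
face rect ((3.523223876953125, -8.65047836303711), (83.00879669189453, 80.64354705810547), 89.79744720458984) z -0.00013006738119418536
heights (array([ 0,  0,  0,  0,  7, 41, 70, 11,  8, 22, 69,  6,  0,  0]), array([ 0,  4,  8, 12, 16, 20, 24, 28, 32, 36, 40, 44, 48, 52, 56]))
14 124 [ 1.94416793 -0.83849774 24.2923763 ] ((1.573263168334961, -3.7865447998046875), (38.2307243347168, 36.41327667236328), 33.058929443359375)
36 97 [ 1.69341389 -5.42731127 41.27549561] ((2.693787097930908, -7.143928527832031), (15.70701789855957, 43.240257263183594), 34.200592041015625)
face rect ((1.6378974914550781, -5.661617279052734), (79.13812255859375, 77.96318054199219), 0.2677460312843323) z -0.0007764971484348926
heights (array([ 0,  0,  2, 28, 28, 31, 31, 11, 19, 18,  0,  0,  0,  0]), array([ 0,  4,  8, 12, 16, 20, 24, 28, 32, 36, 40, 44, 48, 52, 56]))
14 115 [-1.55222582  6.58077162 21.34083688] ((1.0119972229003906, 0.5484886169433594), (33.73373031616211, 42.16126251220703), 82.91780090332031)
36 18 [-2.29711016  4.40922737 38.22557316] ((1.3331351280212402, -3.483531951904297), (13.436544418334961, 39.09458923339844), 35.58589172363281)
B [[-0.0743, 0.8169, -0.572], [-0.9972, -0.0608, 0.0426], [0.0, 0.5736, 0.8192]]
```

```bash
cat >> h.py <<'E'
from scipy.spatial.transform import Rotation as Ro
B=np.load('btn.npz')['B'];c0=np.load('btn.npz')['c'];n=B[:,2]
top=c0+B@np.array([.0025,-.007,.042])
def Rt(y,z):
    z=z/np.linalg.norm(z);y=y-z*(y@z);y/=np.linalg.norm(y);return np.c_[np.cross(y,z),y,z]
d=B@np.array([np.cos(np.radians(34.2)),np.sin(np.radians(34.2)),0])
Rbtn=Rt(d,-n)
def ydir(a): a=np.radians(a);return Rt(np.array([np.cos(a),np.sin(a),0]),np.array([0,0,-1.]))
def go(p,Rm):
    o=arm.get_obs();r=Ro.from_matrix(Rm)*Ro.from_rotvec(o['eef_rot']).inv()
    print('shift',np.round(p-o['tcp_pos'],4),'turn',np.round(r.as_rotvec(),4),'t',round(o['t'],2),'j',o['qpos'].round(2),'F',o['contact_force'].round(1))
E
python3 - <<'E'
from h import *
print(top,n,d); go(top+.04*n,Rbtn)
E
```

```text
[ 0.54145118 -0.28564171  0.14180944] [-0.57199294  0.04259113  0.81915204] [ 0.39774544 -0.85898675  0.32239778]
shift [ 0.3186  0.3079 -0.0562] turn [-0.1061 -0.6033  0.1903] t 0.1 j [ 1.2   0.42 -0.01  1.61  0.    1.11 -0.05] F [ 0.2 -0.1 -0.2]
```

Emit:
drive_tool:
  targets: [0.0,0.03,0.0,0,0,0,1,0.02,0.06,0,0,-0.05,0.0,1,0.05,0.09,0,-0.01,-0.1,0.03,1,0.08,0.12,0,-0.03,-0.2,0.06,1,0.11,0.15,0,-0.05,-0.3,0.09,1,0.14,0.18,0,-0.07,-0.4,0.12,1,0.17,0.21,0,-0.085,-0.5,0.15,1,0.2,0.24,0,-0.1061,-0.6033,0.1903,1,0.23,0.27,0,-0.1061,-0.6033,0.1903,1,0.26,0.29,-0.01,-0.1061,-0.6033,0.1903,1]

```text
t: 0.93
tcp_pos: [0.4539, -0.3054, 0.223]
eef_rot: [2.722, 0.725, 0.84]
contact_force: [1.2, -3.6, 0.1]
grip_width: -0.0001
grip_force: 0.0
```

Run:
```python
from h import *
go(top+.04*n,Rbtn)
```

```text
shift [ 0.0646  0.0215 -0.0485] turn [0.0022 0.0019 0.0027] t 0.93 j [ 1.11  0.12 -0.4   2.19 -0.77  0.45  0.31] F [ 1.2 -3.6  0.1]
```

Emit:
drive_tool:
  targets: [0.015,0.005,-0.012,0,0,0,1,0.03,0.01,-0.024,0,0,0,1,0.045,0.014,-0.036,0,0,0,1,0.0586,0.0179,-0.0462,0,0,0,1,0.0586,0.0179,-0.0462,0,0,0,1,0.0586,0.0179,-0.0462,0,0,0,1,0.0586,0.0179,-0.0462,0,0,0,1,0.0586,0.0179,-0.0462,0,0,0,1,0.0586,0.0179,-0.0462,0,0,0,1,0.0586,0.0179,-0.0462,0,0,0,1]

```text
t: 1.77
tcp_pos: [0.5129, -0.2887, 0.1769]
eef_rot: [2.723, 0.727, 0.84]
contact_force: [-0.1, 0.3, 0.2]
grip_width: -0.0003
grip_force: 0.0
```

Run:
```python
from h import *
go(top+.04*n,Rbtn); print(-.04*n)
d=cap('wrist'); cv2.imwrite('pics/w1.png',d['image'][...,::-1])
```

```text
shift [ 0.0057  0.0048 -0.0024] turn [0.0014 0.0009 0.0012] t 1.77 j [ 0.99  0.26 -0.43  2.16 -0.75  0.28  0.24] F [-0.1  0.3  0.2]
[ 0.02287972 -0.00170365 -0.03276608]
```

View pics/w1.png

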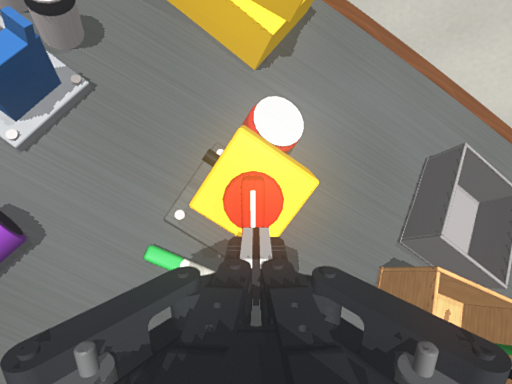

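The white rib line at (253,212) lines up vertically with the closed fingertips. Next I'll approach to 4 mm above it.

Emit:
drive_tool:
  targets: [0.0057,0.0048,-0.0024,0,0,0,1,0.0095,0.0045,-0.008,0,0,0,1,0.013,0.0042,-0.014,0,0,0,1,0.0175,0.004,-0.02,0,0,0,1,0.022,0.0037,-0.026,0,0,0,1,0.0263,0.0033,-0.0319,0,0,0,1,0.0263,0.0033,-0.0319,0,0,0,1,0.0263,0.0033,-0.0319,0,0,0,1,0.0263,0.0033,-0.0319,0,0,0,1,0.0263,0.0033,-0.0319,0,0,0,1]

```text
t: 2.65
tcp_pos: [0.5395, -0.285, 0.1448]
eef_rot: [2.724, 0.728, 0.84]
contact_force: [-0.2, 0.3, 0.7]
grip_width: 0.0
grip_force: 0.0
```

Run:
```python
from h import *
go(top-.0065*n,Rbtn)
```

```text
shift [ 0.0057 -0.0009 -0.0083] turn [0.0009 0.0008 0.0005] t 2.65 j [ 0.93  0.35 -0.41  2.13 -0.81  0.2   0.29] F [-0.2  0.3  0.7]
```

Emit:
drive_tool:
  targets: [0.0013,-0.0001,-0.002,0,0,0,1,0.002,-0.0002,-0.003,0,0,0,1,0.003,-0.0003,-0.0043,0,0,0,1,0.004,-0.0005,-0.0055,0,0,0,1,0.005,-0.0007,-0.007,0,0,0,1,0.0057,-0.0009,-0.0083,0,0,0,1,0.0057,-0.0009,-0.0083,0,0,0,1,0.0057,-0.0009,-0.0083,0,0,0,1,0.0057,-0.0009,-0.0083,0,0,0,1,0.0057,-0.0009,-0.0083,0,0,0,1]

```text
t: 3.48
tcp_pos: [0.5453, -0.2857, 0.1362]
eef_rot: [2.724, 0.728, 0.84]
contact_force: [-0.6, 1.2, 0.9]
grip_width: 0.0001
grip_force: 0.7
```

Run:
```python
from h import *
go(top-.0065*n,Rbtn)
o=arm.get_obs();print((o['tcp_pos']-top)@n,o['contact_force']@n)
```

```text
shift [-0.0001 -0.0003  0.0003] turn [0.0006 0.0006 0.0003] t 3.48 j [ 0.88  0.37 -0.36  2.13 -0.91  0.19  0.39] F [-0.6  1.2  0.9]
-0.006775647836250181 1.1251744716420942
```

Emit:
drive_tool:
  targets: [0.0003,0,-0.0004,0,0,0,1,0.0006,0,-0.0008,0,0,0,1,0.0009,-0.0001,-0.0012,0,0,0,1,0.0011,-0.0001,-0.0016,0,0,0,1,0.0014,-0.0001,-0.002,0,0,0,1,0.0017,-0.0001,-0.0024,0,0,0,1,0.0017,-0.0001,-0.0024,0,0,0,1,0.0017,-0.0001,-0.0024,0,0,0,1,0.0017,-0.0001,-0.0024,0,0,0,1,0.0017,-0.0001,-0.0024,0,0,0,1]

```text
t: 4.32
tcp_pos: [0.5467, -0.286, 0.1347]
eef_rot: [2.723, 0.728, 0.841]
contact_force: [-21.0, 6.4, 27.2]
grip_width: -0.0
grip_force: 17.5
```

Run:
```python
from h import *
go(top-.0065*n,Rbtn)
o=arm.get_obs();print((o['tcp_pos']-top)@n,o['contact_force']@n)
```

```text
shift [-0.0015  0.0001  0.0017] turn [0.0012 0.0014 0.0005] t 4.32 j [ 0.86  0.37 -0.34  2.13 -0.94  0.19  0.41] F [-21.    6.4  27.2]
-0.008819491150206991 34.55246205121473
```

Fully in: 35 N against the stop, 6–9 mm down. Next I'll retreat along the axis.

Emit:
drive_tool:
  targets: [-0.003,0,0.0045,0,0,0,1,-0.008,0.0005,0.011,0,0,0,1,-0.018,0.001,0.026,0,0,0,1,-0.03,0.002,0.043,0,0,0,1,-0.045,0.003,0.065,0,0,0,1,-0.055,0.02,0.08,0,0,0,0.5,-0.06,0.05,0.09,0,0,0,0.2,-0.06,0.09,0.1,0,0,0,0,-0.06,0.125,0.1,0,0,0,0,-0.06,0.16,0.1,0,0,0,0]

```text
t: 5.15
tcp_pos: [0.4867, -0.1268, 0.2349]
eef_rot: [2.722, 0.728, 0.842]
contact_force: [0.5, 0.5, -0.6]
grip_width: 0.0606
grip_force: 0.0
```

Run:
```python
from h import *
go(np.array([.518,.2855,.12]),ydir(-78.8))
```

```text
shift [ 0.0313  0.4123 -0.1149] turn [ 0.1468  0.5983 -0.3168] t 5.15 j [ 0.61 -0.05 -0.34  2.32 -0.45  0.29 -0.39] F [ 0.5  0.5 -0.6]
```

Emit:
drive_tool:
  targets: [0.003,0.037,0,0.0147,0.06,-0.032,0,0.006,0.074,0,0.0294,0.12,-0.063,0,0.009,0.11,0,0.044,0.18,-0.095,0,0.012,0.147,0,0.0587,0.24,-0.127,0,0.015,0.184,0,0.0734,0.3,-0.158,0,0.018,0.22,0,0.088,0.36,-0.19,0,0.021,0.257,0,0.1028,0.42,-0.222,0,0.025,0.294,0,0.1174,0.48,-0.253,0,0.028,0.33,0,0.132,0.54,-0.285,0,0.0313,0.366,0,0.1468,0.5983,-0.3168,0]

```text
t: 5.98
tcp_pos: [0.5118, 0.1659, 0.2336]
eef_rot: [-3.126, -0.301, 0.007]
contact_force: [0.2, -0.9, 0.4]
grip_width: 0.0855
grip_force: 0.0
```

Run:
```python
from h import *
go(np.array([.518,.2855,.12]),ydir(-78.8))
```

```text
shift [ 0.0062  0.1196 -0.1136] turn [-0.0007 -0.0044  0.0034] t 5.98 j [ 0.21  0.34 -0.71  1.81  0.24  1.09 -1.96] F [ 0.2 -0.9  0.4]
```

Emit:
drive_tool:
  targets: [0.002,0.03,-0.02,0,0,0,0,0.004,0.06,-0.04,0,0,0,0,0.006,0.09,-0.06,0,0,0,0,0.006,0.115,-0.08,0,0,0,0,0.006,0.118,-0.1,0,0,0,0,0.006,0.118,-0.112,0,0,0,0,0.006,0.118,-0.112,0,0,0,0,0.006,0.118,-0.112,0,0,0,0,0.006,0.118,-0.112,0,0,0,0,0.006,0.118,-0.112,0,0,0,0]

```text
t: 6.82
tcp_pos: [0.5186, 0.2817, 0.1226]
eef_rot: [-3.125, -0.303, -0.001]
contact_force: [0.5, 0.2, 0.4]
grip_width: 0.0853
grip_force: 0.0
```

Run:
```python
from h import *
go(np.array([.518,.2855,.014]),ydir(-78.8))
d=cap('wrist'); cv2.imwrite('pics/w2.png',d['image'][...,::-1])
```

```text
shift [-0.0006  0.0038 -0.1086] turn [-0.0018  0.0002  0.0021] t 6.82 j [-0.06  0.56 -0.65  1.78  0.41  0.94 -2.26] F [0.5 0.2 0.4]
```

View pics/w2.png

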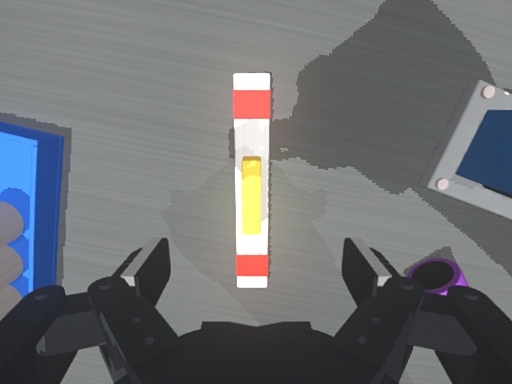

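The bar stands at (252,180), upright between the fingers, and its block is at (252,195). I'll check the grasp point once with wrist depth.

Run:
```python
from h import *
w=ld('wrist');P=pts(w);z=P[...,2]
m=np.zeros(z.shape,bool);m[60:300,215:290]=1
for lo,hi in [(.008,.02),(.032,.045)]:
    k=m&(z>lo)&(z<hi);print(k.sum(),np.nanmedian(z[k]),cv2.minAreaRect((P[k][:,:2]*1000).astype(np.float32)))
```

```text
5683 0.011302427507845091 ((516.6728515625, 285.2272644042969), (199.53822326660156, 30.28867530822754), 10.997124671936035)
1451 0.037086124847431 ((516.796630859375, 285.382080078125), (63.73063278198242, 15.454687118530273), 11.269911766052246)
```

Emit:
drive_tool:
  targets: [-0.0016,0.0036,-0.02,0,0,0,0,-0.0016,0.0036,-0.045,0,0,0,0,-0.0016,0.0036,-0.07,0,0,0,0,-0.0016,0.0036,-0.09,0,0,0,0,-0.0016,0.0036,-0.1,0,0,0,0,-0.0016,0.0036,-0.1086,0,0,0,0,-0.0016,0.0036,-0.1086,0,0,0,0,-0.0016,0.0036,-0.1086,0,0,0,0.2,-0.0016,0.0036,-0.1086,0,0,0,0.4,-0.0016,0.0036,-0.1086,0,0,0,0.6]

```text
t: 7.7
tcp_pos: [0.5168, 0.2862, 0.0137]
eef_rot: [-3.125, -0.305, 0.0]
contact_force: [-0.5, -0.7, -0.3]
grip_width: 0.0515
grip_force: 0.0
```

Emit:
drive_tool:
  targets: [0,0,0,0,0,0,0.7,0,0,0,0,0,0,0.8,0,0,0,0,0,0,0.9,0,0,0,0,0,0,1,0,0,0,0,0,0,1,0,0,0,0,0,0,1,0,0,0,0,0,0,1,0,0,0,0,0,0,1,0,0,0,0,0,0,1,0,0,0,0,0,0,1]

```text
t: 8.53
tcp_pos: [0.5164, 0.2859, 0.0131]
eef_rot: [-3.125, -0.305, 0.002]
contact_force: [-0.8, -1.6, 7.2]
grip_width: 0.0149
grip_force: 59.0
```

Emit:
drive_tool:
  targets: [0,0,0.005,0,0,0,1,0,0,0.015,0,0,0,1,0,0,0.035,0,0,0,1,0,0,0.06,0,0,0,1,0,0,0.09,0,0,0,1,0,-0.01,0.12,0,0,0,1,0,-0.02,0.145,0,0,0,1,0,-0.035,0.165,0,0,0.05,1,0.003,-0.055,0.18,0,0,0.12,1,0.007,-0.08,0.18,0,0,0.2,1]

```text
t: 9.37
tcp_pos: [0.5235, 0.2071, 0.1964]
eef_rot: [-3.077, -0.624, -0.004]
contact_force: [0.9, 0.2, -4.9]
grip_width: 0.015
grip_force: 59.2
```

Run:
```python
from h import *
go(np.array([.5855,.021,.20]),ydir(-78.8+70.8))
```

```text
shift [ 0.062  -0.1861  0.0036] turn [-3.4000e-03  7.0000e-04  1.0307e+00] t 9.37 j [ 0.16  0.44 -0.75  1.79  0.34  1.04 -1.89] F [ 0.9  0.2 -4.9]
```

Emit:
drive_tool:
  targets: [0.006,-0.018,0,0,0,0.1,1,0.012,-0.037,0,0,0,0.2,1,0.018,-0.056,0,0,0,0.3,1,0.025,-0.075,0,0,0,0.41,1,0.031,-0.093,0,0,0,0.52,1,0.037,-0.112,0,0,0,0.62,1,0.043,-0.13,0,0,0,0.72,1,0.05,-0.149,0,0,0,0.83,1,0.056,-0.168,0,0,0,0.93,1,0.062,-0.186,0,0,0,1.03,1]

```text
t: 10.2
tcp_pos: [0.585, 0.0187, 0.1932]
eef_rot: [-2.372, -2.059, 0.004]
contact_force: [-0.6, 0.0, -5.6]
grip_width: 0.015
grip_force: 59.2
```

Emit:
drive_tool:
  targets: [0,0,0,0,0,0,1,0,0,0,0,0,0,1,0,0,0,0,0,0,1,0,0,0,0,0,0,1,0,0,0,0,0,0,1,0,0,-0.01,0,0,0,1,0,0,-0.025,0,0,0,1,0,0,-0.04,0,0,0,1,0,0,-0.05,0,0,0,1,0,0,-0.05,0,0,0,1]

```text
t: 11.03
tcp_pos: [0.5837, 0.0198, 0.1394]
eef_rot: [-2.375, -2.052, 0.008]
contact_force: [0.0, -0.4, -5.5]
grip_width: 0.0144
grip_force: 59.0
```

Run:
```python
from h import *
go(np.array([.5855,.021,.125]),ydir(-78.8+70.8))
a=cap('wrist');b=cap('scene');c=cap('top')
i=np.hstack([cv2.resize(a['image'],(400,300)),cv2.resize(c['image'][130:205,200:300],(400,300),interpolation=2)])
j=cv2.resize(b['image'][185:265,205:325],(450,300),interpolation=2)
can=np.zeros((600,800,3),np.uint8);can[:300]=i;can[300:,:450]=j
cv2.imwrite('pics/p3.png',can[...,::-1])
for n,d in [('top',c),('scene',b)]:
    P=pts(d);z=P[...,2];im=cv2.cvtColor(d['image'],cv2.COLOR_RGB2HSV)
    red=((im[...,0]<8)|(im[...,0]>172))&(im[...,1]>150)&(abs(P[...,0]-.585)<.05)&(abs(P[...,1]-.02)<.13)&(z>.1)
    print(n,red.sum(),[(np.round(P[red&(s*(P[...,1]-.02)>0)].mean(0),4)) for s in (1,-1)])
```

```text
shift [ 0.0018  0.0012 -0.0144] turn [ 0.0009 -0.0061  0.0061] t 11.03 j [ 0.56  0.61 -0.88  1.77  0.54  1.03 -0.67] F [ 0.  -0.4 -5.5]
top 0 [array([nan, nan, nan]), array([nan, nan, nan])]
scene 145 [array([0.5959, 0.096 , 0.1412]), array([ 0.5739, -0.0528,  0.1413])]<stdin>:11: RuntimeWarning: Mean of empty slice.
  ret = um.true_divide(
```

View pics/p3.png

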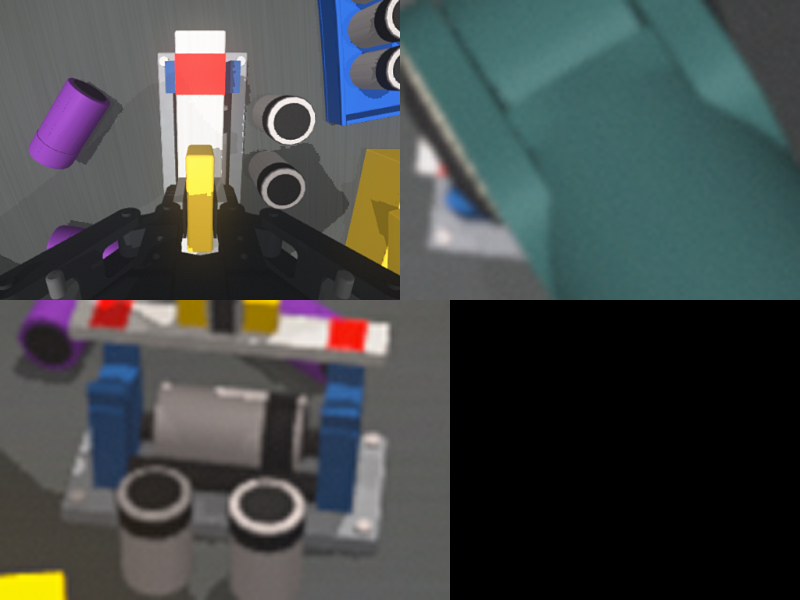

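The wrist picture shows the bar running along the support, its red band at (200,75) between the blue cheeks at (170,78) and (236,78). The scene crop shows it level above both forks. I'll refine the lateral offset with wrist depth.

Run:
```python
from h import *
w=ld('wrist');P=pts(w);z=P[...,2];im=cv2.cvtColor(w['image'],cv2.COLOR_RGB2HSV).astype(int)
a=np.radians(81.9);ey=np.array([np.cos(a),np.sin(a)]);ex=np.array([ey[1],-ey[0]])
L=np.stack([(P[...,:2]-[.5855,.021])@ex,(P[...,:2]-[.5855,.021])@ey],-1)*1000
box=(abs(L[...,0])<45)&(L[...,1]>20)&(L[...,1]<110)
bl=box&(im[...,0]>95)&(im[...,0]<125)&(im[...,1]>120)&(z>.095)&(z<.106)
print('blue',bl.sum(),np.percentile(L[bl],[1,50,99],axis=0))
for s in (1,-1):
    k=bl&(s*L[...,0]>0);print(k.sum(),np.percentile(L[k],[2,98],axis=0).tolist())
b=box&(z>.13)&(z<.145)
for lo in (40,60,80):
    k=b&(L[...,1]>lo)&(L[...,1]<lo+20);print('bar',lo,np.percentile(L[k][:,0],[1,99]),np.median(z[k]))
print('ymax',L[(abs(L[...,0])<12)&(z>.13)&(z<.145)][:,1].max())
```

```text
blue 736 [[-28.03182021  62.17448131]
 [-22.52427764  73.92906521]
 [ 28.78809662  85.16672333]]
291 [[23.850300013898803, 62.09003074715459], [28.803848195743704, 84.95782290323608]]
445 [[-28.0011806258107, 62.31639816144633], [-21.467169638989716, 84.97823257653273]]
bar 40 [-16.30154863  12.94283609] 0.1374416048403997
bar 60 [-16.46909633  13.36494339] 0.1378542349221099
bar 80 [-16.06465171  13.37101053] 0.13756855744893978
ymax 98.50760163941659
```

Emit:
drive_tool:
  targets: [0.002,-0.0003,0,0,-0.006,0.006,1,0.002,-0.0003,-0.003,0,-0.006,0.006,1,0.002,-0.0003,-0.007,0,-0.006,0.006,1,0.002,-0.0003,-0.011,0,-0.006,0.006,1,0.002,-0.0003,-0.015,0,-0.006,0.006,1,0.002,-0.0003,-0.019,0,-0.006,0.006,1,0.002,-0.0003,-0.022,0,-0.006,0.006,1,0.002,-0.0003,-0.022,0,-0.006,0.006,1,0.002,-0.0003,-0.022,0,-0.006,0.006,1,0.002,-0.0003,-0.022,0,-0.006,0.006,1]

```text
t: 12.02
tcp_pos: [0.5872, 0.0197, 0.1207]
eef_rot: [2.369, 2.058, 0.004]
contact_force: [0.2, 0.3, -5.6]
grip_width: 0.015
grip_force: 59.1
```

Run:
```python
from h import *
go(np.array([.5857,.021,.0985]),ydir(-8))
```

```text
shift [-0.0015  0.0013 -0.0222] turn [0.0011 0.0042 0.0003] t 12.02 j [ 0.55  0.63 -0.86  1.78  0.57  0.99 -0.68] F [ 0.2  0.3 -5.6]
```

Emit:
drive_tool:
  targets: [-0.0015,0,0,0.001,0.004,0,1,-0.0015,0,-0.003,0.001,0.004,0,1,-0.0015,0,-0.007,0.001,0.004,0,1,-0.0015,0,-0.011,0.001,0.004,0,1,-0.0015,0,-0.015,0.001,0.004,0,1,-0.0015,0,-0.018,0.001,0.004,0,1,-0.0015,0,-0.019,0.001,0.004,0,1,-0.0015,0,-0.019,0.001,0.004,0,1,-0.0015,0,-0.019,0.001,0.004,0,1,-0.0015,0,-0.019,0.001,0.004,0,1]

```text
t: 12.85
tcp_pos: [0.5858, 0.0197, 0.1018]
eef_rot: [2.371, 2.061, 0.0]
contact_force: [1.0, -0.2, -5.5]
grip_width: 0.015
grip_force: 59.3
```

Run:
```python
from h import *
go(np.array([.5857,.021,.0985]),ydir(-8))
```

```text
shift [-0.0001  0.0013 -0.0033] turn [0.0001 0.0003 0.0003] t 12.85 j [ 0.54  0.66 -0.84  1.8   0.59  0.96 -0.7 ] F [ 1.  -0.2 -5.5]
```

Well aligned. Now I'll go slowly down to contact.

Emit:
drive_tool:
  targets: [0,0,-0.0005,0,0,0,1,0,0,-0.001,0,0,0,1,0,0,-0.0015,0,0,0,1,0,0,-0.002,0,0,0,1,0,0,-0.0025,0,0,0,1,0,0,-0.003,0,0,0,1,0,0,-0.0032,0,0,0,1,0,0,-0.0032,0,0,0,1,0,0,-0.0032,0,0,0,1,0,0,-0.0032,0,0,0,1]

```text
t: 13.68
tcp_pos: [0.5857, 0.0196, 0.0984]
eef_rot: [2.371, 2.061, -0.0]
contact_force: [0.7, -0.9, -5.4]
grip_width: 0.0147
grip_force: 59.3
```

Emit:
drive_tool:
  targets: [0,0,-0.0004,0,0,0,1,0,0,-0.0008,0,0,0,1,0,0,-0.0012,0,0,0,1,0,0,-0.0015,0,0,0,1,0,0,-0.0015,0,0,0,1,0,0,-0.0015,0,0,0,1,0,0,-0.0015,0,0,0,1,0,0,-0.0015,0,0,0,1,0,0,-0.0015,0,0,0,1,0,0,-0.0015,0,0,0,1]

```text
t: 14.52
tcp_pos: [0.5858, 0.0197, 0.0981]
eef_rot: [2.371, 2.06, -0.0]
contact_force: [-9.5, -3.6, 18.2]
grip_width: 0.015
grip_force: 62.7
```

Seated. I'll relieve the load and release.

Emit:
drive_tool:
  targets: [0,0,0.0005,0,0,0,1,0,0,0.001,0,0,0,1,0,0,0.001,0,0,0,1,0,0,0.001,0,0,0,0.9,0,0,0.001,0,0,0,0.8,0,0,0.001,0,0,0,0.7,0,0,0.001,0,0,0,0.6,0,0,0.001,0,0,0,0.5,0,0,0.001,0,0,0,0.4,0,0,0.001,0,0,0,0.3]

```text
t: 15.35
tcp_pos: [0.5857, 0.0196, 0.0979]
eef_rot: [2.371, 2.061, -0.0]
contact_force: [-0.1, 0.1, 0.3]
grip_width: 0.0596
grip_force: 0.0
```

Emit:
drive_tool:
  targets: [0,0,0.003,0,0,0,0.3,0,0,0.01,0,0,0,0.2,0,0,0.02,0,0,0,0.1,0,0,0.035,0,0,0,0,0,0,0.055,0,0,0,0,0,0,0.08,0,0,0,0,0,0,0.11,0,0,0,0,0,0,0.13,0,0,0,0,0,0,0.14,0,0,0,0,0,0,0.14,0,0,0,0]

```text
t: 16.18
tcp_pos: [0.5865, 0.0199, 0.241]
eef_rot: [2.369, 2.059, 0.004]
contact_force: [0.8, 0.1, -0.4]
grip_width: 0.0855
grip_force: 0.0
```

Run:
```python
from h import *
a=cap('wrist');b=cap('scene')
can=np.zeros((600,800,3),np.uint8);can[:384,:512]=a['image'];can[384:,:324]=cv2.resize(b['image'][190:265,200:312],(324,216),interpolation=2)
can[384:,400:700]=cv2.resize(b['image'][165:245,105:216],(300,216),interpolation=2)
cv2.imwrite('pics/p4.png',can[...,::-1])
P=pts(a);z=P[...,2]
A=np.radians(81.9);ey=np.array([np.cos(A),np.sin(A)]);ex=np.array([ey[1],-ey[0]])
L=np.stack([(P[...,:2]-[.5855,.021])@ex,(P[...,:2]-[.5855,.021])@ey],-1)*1000
bar=(abs(L[...,0])<22)&(abs(L[...,1])<115)&(z>.09)
im=cv2.cvtColor(a['image'],cv2.COLOR_RGB2HSV).astype(int);bl=(im[...,0]>95)&(im[...,0]<125)&(im[...,1]>100)
for lo,hi in[(.09,.105),(.115,.13)]:
    k=bar&(z>lo)&(z<hi)&~bl;print(k.sum(),np.median(z[k]),cv2.minAreaRect(L[k].astype(np.float32)))
k=bl&(z>.093)&(z<.106)&(abs(L).max(-1)<110)
print('cheeks',cv2.minAreaRect(L[k].astype(np.float32)))
go(top+.04*n,Rbtn)
```

```text
4690 0.09628684496826004 ((-0.33936500549316406, -1.4849166870117188), (43.41508483886719, 199.0106964111328), 0.046746332198381424)
1144 0.12201225968211588 ((0.13114213943481445, -1.1483879089355469), (63.93708419799805, 15.54195785522461), 89.61138153076172)
cheeks ((0.04219245910644531, -1.5691604614257812), (173.76361083984375, 57.872623443603516), 89.86138153076172)
shift [-0.0669 -0.3034 -0.0634] turn [ 0.2348 -0.5867 -0.8787] t 16.28 j [ 0.62  0.5  -0.95  1.68  0.44  1.18 -0.58] F [-1.5 -0.4 -0.9]
```

View pics/p4.png

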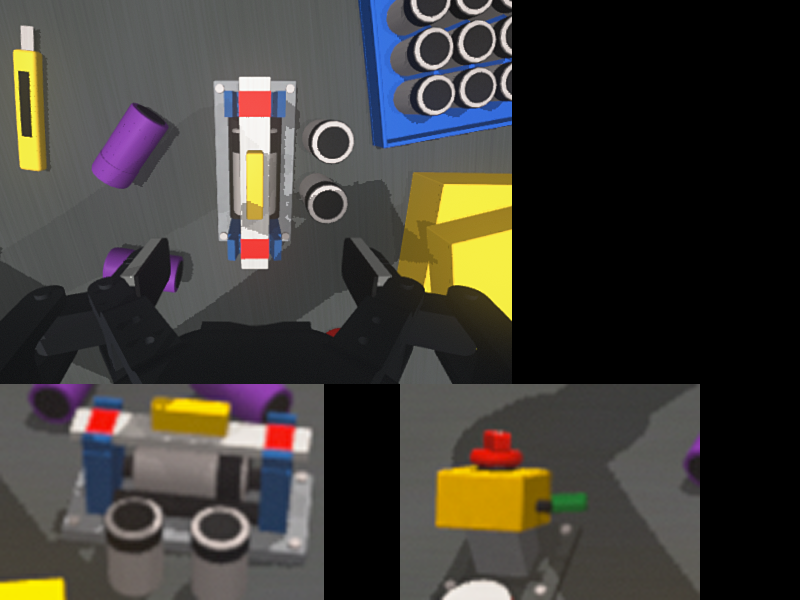

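The bar lies flat and centred in both forks (255,172) and the button is still in (lower right). Back to the button, gripper open.

Emit:
drive_tool:
  targets: [-0.01,-0.03,0.0,0.0235,-0.0587,-0.0879,0,-0.02,-0.06,0.0,0.047,-0.1173,-0.1757,0,-0.03,-0.09,0,0.0704,-0.176,-0.2636,0,-0.04,-0.12,0,0.0939,-0.2347,-0.3515,0,-0.05,-0.15,0,0.1174,-0.2933,-0.4394,0,-0.06,-0.18,0,0.1409,-0.352,-0.5272,0,-0.067,-0.21,0,0.1644,-0.4107,-0.615,0,-0.075,-0.24,0,0.1878,-0.4694,-0.703,0,-0.078,-0.27,0,0.2113,-0.528,-0.791,0,-0.078,-0.3,0,0.2348,-0.5867,-0.8787,0]

```text
t: 17.12
tcp_pos: [0.5058, -0.2825, 0.2371]
eef_rot: [2.726, 0.72, 0.841]
contact_force: [1.3, -0.1, 1.0]
grip_width: 0.0855
grip_force: 0.0
```

Emit:
drive_tool:
  targets: [0,0,0,0,0,0,0,0,0,-0.01,0,0,0,0,0,0,-0.03,0,0,0,0,0,0,-0.045,0,0,0,0,0,0,-0.05,0,0,0,0,0,0,-0.05,0,0,0,0,0,0,-0.05,0,0,0,0,0,0,-0.05,0,0,0,0,0,0,-0.05,0,0,0,0,0,0,-0.05,0,0,0,0]

```text
t: 17.95
tcp_pos: [0.5078, -0.2806, 0.1885]
eef_rot: [2.724, 0.729, 0.84]
contact_force: [-0.2, 0.4, -0.5]
grip_width: 0.0851
grip_force: 0.0
```

Run:
```python
from h import *
a=cap('wrist');P=pts(a);im=cv2.cvtColor(a['image'],cv2.COLOR_RGB2HSV).astype(int);H,Sa,V=im[...,0],im[...,1],im[...,2]
Q=(P-c0)@B*1000
near=(abs(Q[...,0]-2.5)<50)&(abs(Q[...,1]+7)<50)
yel=near&(H>18)&(H<32)&(Sa>120)&(abs(Q[...,2])<10)
print('face z',np.median(Q[yel][:,2]),cv2.minAreaRect(Q[yel][:,:2].astype(np.float32)))
red=near&((H<8)|(H>172))&(Sa>120)&(Q[...,2]>10)
print(np.histogram(Q[red][:,2],bins=range(10,50,3)))
for lo,hi in [(12,24),(28,45)]:
    k=near&(Q[...,2]>lo)&(Q[...,2]<hi)&(np.hypot(Q[...,0]-2.5,Q[...,1]+7)<30)&(red|(V>150)&(Sa<100));print(np.median(Q[k][:,2]),cv2.minAreaRect(Q[k][:,:2].astype(np.float32)))
k=yel;q=P[k];nn=np.linalg.svd(q-q.mean(0))[2][2];print(nn*np.sign(nn[2]),n)
cv2.imwrite('pics/w5.png',a['image'][...,::-1])
go(top+.04*n,Rbtn)
```

```text
face z -0.7857845551555326 ((5.391895294189453, -9.841018676757812), (79.51234436035156, 80.37816619873047), 89.90154266357422)
(array([  28,  107, 1053,   63,   18,   14,   13,  287,  609,    0,    0,
          0,    0]), array([10, 13, 16, 19, 22, 25, 28, 31, 34, 37, 40, 43, 46, 49]))
17.71255523935622 ((3.9610605239868164, -7.878635406494141), (43.46882629394531, 41.47153854370117), 31.29454803466797)
34.49855329854489 ((4.701927185058594, -8.847728729248047), (15.44123363494873, 41.82502746582031), 34.018436431884766)
[-0.56751979  0.04576107  0.82208711] [-0.57199294  0.04259113  0.81915204]
shift [ 0.0108 -0.0033 -0.0138] turn [ 0.0004  0.0004 -0.0002] t 18.0 j [ 1.43  0.33 -0.94  2.15 -0.11  0.25 -0.35] F [0.9 0.  0. ]
```

View pics/w5.png

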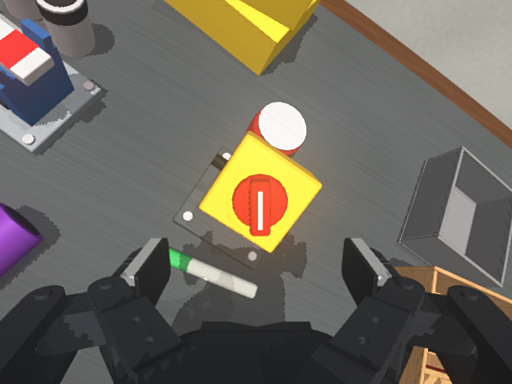

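The white rib line at (260,208) is still at its original angle and sits between the open fingers. The wrist fit puts the axis about 2 mm from my first estimate, so I'll correct for that.

Run:
```python
from h import *
for h in (45,21): go(c0+B@np.array([4.2,-8.6,h])/1000,Rbtn)
```

```text
shift [ 0.0306 -0.0065 -0.045 ] turn [ 0.0004  0.0004 -0.0002] t 18.0 j [ 1.43  0.33 -0.94  2.15 -0.11  0.25 -0.35] F [0.9 0.  0. ]
shift [ 0.0443 -0.0075 -0.0647] turn [ 0.0004  0.0004 -0.0002] t 18.0 j [ 1.43  0.33 -0.94  2.15 -0.11  0.25 -0.35] F [0.9 0.  0. ]
```

Emit:
drive_tool:
  targets: [0.005,-0.0065,-0.005,0,0,0,0,0.012,-0.0065,-0.016,0,0,0,0,0.02,-0.0065,-0.03,0,0,0,0,0.0265,-0.0065,-0.039,0,0,0,0,0.0306,-0.0065,-0.045,0,0,0,0,0.034,-0.0067,-0.05,0,0,0,0,0.038,-0.007,-0.0555,0,0,0,0,0.0415,-0.0073,-0.0607,0,0,0,0,0.0443,-0.0075,-0.0647,0,0,0,0,0.0443,-0.0075,-0.0647,0,0,0,0]

```text
t: 18.83
tcp_pos: [0.5521, -0.288, 0.1227]
eef_rot: [2.726, 0.729, 0.84]
contact_force: [0.4, 0.4, -1.1]
grip_width: 0.0855
grip_force: 0.0
```

Run:
```python
from h import *
go(c0+B@np.array([4.2,-8.6,21])/1000,Rbtn)
```

```text
shift [-0.0001 -0.0002  0.001 ] turn [-0.0011 -0.     -0.0001] t 18.83 j [ 1.34  0.57 -0.95  2.1   0.94  0.19 -1.32] F [ 0.4  0.4 -1.1]
```

Emit:
drive_tool:
  targets: [0,0,0.001,0,0,0,0.2,0,0,0.001,0,0,0,0.4,0,0,0.001,0,0,0,0.5,0,0,0.001,0,0,0,0.6,0,0,0.001,0,0,0,0.7,0,0,0.001,0,0,0,0.8,0,0,0.001,0,0,0,0.9,0,0,0.001,0,0,0,1,0,0,0.001,0,0,0,1,0,0,0.001,0,0,0,1]

```text
t: 19.67
tcp_pos: [0.5519, -0.2881, 0.1244]
eef_rot: [2.725, 0.729, 0.84]
contact_force: [-5.0, 0.6, 6.3]
grip_width: 0.0144
grip_force: 60.8
```

Run:
```python
from h import *
go(c0+B@np.array([4.2,-8.6,21])/1000,Rbtn); o=arm.get_obs(); print(o['contact_force']@B,o['moment'],(o['tcp_pos']-c0)@B*1000)
print(np.round(-n*1.25,4), n*.006)
```

```text
shift [ 0.0001 -0.0001 -0.0007] turn [ 0.0001  0.0002 -0.0003] t 19.67 j [ 1.35  0.57 -0.95  2.1   0.93  0.2  -1.31] F [-5.   0.6  6.3]
[-0.18969366 -0.51440096  8.06104327] [ 4.11289521e-02  7.85999861e-01 -3.08929207e-04] [ 4.13998393 -8.29075612 21.63009972]
[ 0.715  -0.0532 -1.0239] [-0.00343196  0.00025555  0.00491491]
```

Gripped. Now the first half of the clockwise turn, rising with the cam.

Emit:
drive_tool:
  targets: [-0.0005,0,0.0007,0.017,-0.001,-0.025,1,-0.0007,0.0001,0.001,0.051,-0.004,-0.074,1,-0.0009,0.0001,0.0013,0.086,-0.006,-0.123,1,-0.0011,0.0001,0.0016,0.128,-0.01,-0.184,1,-0.0013,0.0001,0.0019,0.172,-0.013,-0.246,1,-0.0015,0.0001,0.0022,0.214,-0.016,-0.307,1,-0.0018,0.0001,0.0025,0.257,-0.019,-0.369,1,-0.002,0.0001,0.0029,0.3,-0.022,-0.43,1,-0.0023,0.0002,0.0033,0.3432,-0.0256,-0.4915,1,-0.0023,0.0002,0.0033,0.3432,-0.0256,-0.4915,1]

```text
t: 20.5
tcp_pos: [0.5497, -0.2884, 0.1277]
eef_rot: [2.974, -0.125, 0.939]
contact_force: [3.6, -3.7, -3.1]
grip_width: 0.0141
grip_force: 59.2
```

```bash
cat > t.py <<'E'
from h import *
o=arm.get_obs(); print('F',o['contact_force']@B,'M',(o['moment']@B).round(2),'p',(o['tcp_pos']-c0)@B*1000,o['qpos'].round(2),o['t'],o['grip_width'])
r=Ro.from_rotvec(o['eef_rot'])*Ro.from_matrix(Rbtn).inv();print('turn in B',r.as_rotvec()@B)
E
python3 t.py
```

```text
F [ 3.38747804  1.41373193 -4.76480491] M [-0.26 -0.87 -0.02] p [ 4.67859515 -8.13130625 25.62154928] [ 1.35  0.56 -0.95  2.11  0.88  0.19 -1.87] 20.5 0.014131124295965969
turn in B [ 9.38157887e-04 -3.37595282e-04 -6.06630738e-01]
```

Emit:
drive_tool:
  targets: [-0.0002,0,0.0003,0.033,-0.002,-0.048,1,-0.0004,0,0.0005,0.071,-0.005,-0.102,1,-0.0006,0,0.0008,0.11,-0.008,-0.158,1,-0.0008,0,0.0011,0.148,-0.011,-0.212,1,-0.001,0,0.0014,0.186,-0.014,-0.266,1,-0.0012,0,0.0017,0.224,-0.017,-0.321,1,-0.0014,0.0001,0.002,0.262,-0.02,-0.375,1,-0.0016,0.0001,0.0022,0.3,-0.022,-0.43,1,-0.0017,0.0001,0.0024,0.3346,-0.0249,-0.479,1,-0.0017,0.0001,0.0024,0.3346,-0.0249,-0.479,1]

```text
t: 21.33
tcp_pos: [0.5479, -0.2888, 0.1301]
eef_rot: [-2.7, 0.938, -0.872]
contact_force: [0.4, -6.6, -0.1]
grip_width: 0.0145
grip_force: 59.6
```

```bash
python3 t.py
```

```text
F [ 6.5342243   0.71475551 -0.59248106] M [-0.44 -1.44 -0.07] p [ 5.17756901 -8.30686111 28.59878367] [ 1.36  0.55 -0.95  2.11  0.84  0.19 -2.42] 21.3333 0.01454889884492972
turn in B [ 1.40056332e-03 -8.37950774e-04 -1.19079795e+00]
```

Emit:
drive_tool:
  targets: [-0.0001,0.0005,0.0001,0.01,0,-0.014,1,-0.0001,0.0005,0.0002,0.02,-0.001,-0.029,1,-0.0001,0.0005,0.0002,0.02,-0.001,-0.029,1,-0.0001,0.0005,0.0002,0.02,-0.001,-0.029,0.8,-0.0001,0.0005,0.0002,0.02,-0.001,-0.029,0.6,-0.0001,0.0005,0.0002,0.02,-0.001,-0.029,0.4,-0.0001,0.0005,0.0002,0.02,-0.001,-0.029,0.2,-0.0001,0.0005,0.0002,0.02,-0.001,-0.029,0,-0.0001,0.0005,0.0002,0.02,-0.001,-0.029,0,-0.0001,0.0005,0.0002,0.02,-0.001,-0.029,0]

```text
t: 22.17
tcp_pos: [0.5479, -0.287, 0.1301]
eef_rot: [-2.679, 0.974, -0.865]
contact_force: [0.3, -0.7, 0.8]
grip_width: 0.085
grip_force: 0.0
```

Emit:
drive_tool:
  targets: [-0.003,0,0.004,0,0,0,0,-0.008,0,0.011,0,0,0,0,-0.015,0.001,0.021,0,0,0,0,-0.023,0.002,0.033,0,0,0,0,-0.031,0.002,0.045,0,0,0,0,-0.04,0.003,0.057,0,0,0,0,-0.048,0.004,0.07,0,0,0,0,-0.052,0.004,0.075,0,0,0,0,-0.052,0.004,0.075,0,0,0,0,-0.052,0.004,0.075,0,0,0,0]

```text
t: 23.0
tcp_pos: [0.4955, -0.2836, 0.2052]
eef_rot: [-2.68, 0.975, -0.866]
contact_force: [-0.2, 0.4, -1.1]
grip_width: 0.0852
grip_force: 0.0
```

```bash
python3 - <<'E'
from h import *
a=cap('wrist');b=cap('scene');P=pts(a);im=cv2.cvtColor(a['image'],cv2.COLOR_RGB2HSV).astype(int);H,Sa,V=im[...,0],im[...,1],im[...,2]
Q=(P-c0)@B*1000
near=np.hypot(Q[...,0]-4,Q[...,1]+8)<32
k=near&(Q[...,2]>31)&(Q[...,2]<50);print(np.median(Q[k][:,2]),cv2.minAreaRect(Q[k][:,:2].astype(np.float32)))
can=np.zeros((600,800,3),np.uint8);can[:384,:512]=a['image'];can[384:,:324]=cv2.resize(b['image'][190:265,200:312],(324,216),interpolation=2)
can[384:,400:700]=cv2.resize(b['image'][165:245,105:216],(300,216),interpolation=2)
cv2.imwrite('pics/p6.png',can[...,::-1])
E
python3 t.py
```

```text
41.482574729553235 ((5.40973424911499, -9.55019760131836), (43.409584045410156, 16.004093170166016), 55.16683578491211)
F [ 0.88426653  0.61145649 -0.47471658] M [-0.58  0.03 -0.03] p [  3.26241858  -8.32270584 119.74925727] [ 1.72  0.42 -1.27  2.15  0.38  0.32 -2.01] 23.1 0.0853605616102977
turn in B [-3.69230135e-04 -1.33332628e-04 -1.21987258e+00]
```

View pics/p6.png

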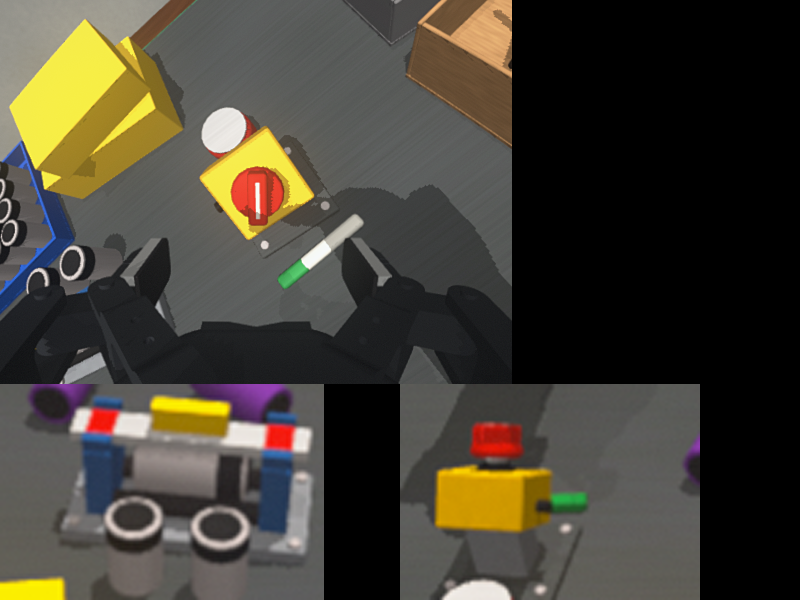

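The rib turned 69° (1.2 rad) and rose from 34.5 to 41.5 mm. The bar is still in both forks and the gripper touches nothing, so I'm handing in.

```bash
python3 -c "
from bench import arm
print(arm.job_done())"
```

```text
the job is handed in; nothing more can be done
None
```

The job is handed in at about 23 s and no verdict came back: the stop button was pressed fully in, the bar laid flat and centred in both forks and released, and then the knob turned clockwise about 1.2 rad and the button came back out.

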